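Close and clip the sample case

ROBOT

A 6-joint arm with a two-finger parallel gripper is mounted at the origin on the work surface. World frame = base frame: x ahead of the robot, y to its left, z up, the work surface at z = 0. Lengths are in m, angles in rad, forces in N, time in s.
With the tool pointing down it reaches from about 0.3 to 0.875 m from the base axis. Payload 4.2 kg.
Tool frame: the origin (TCP) lies at the very end of the fingers, on their centre line; the grasp point (between the pads) lies 19 mm behind it; z points along the fingers, y is the direction in which the jaws open and shut (so a half turn about z gives the same grasp; the last joint's range is limited). The gripper opens to 85 mm and grips with 20 to 120 N. Pads are 22 mm wide; open, the fingers measure 114 mm over their backs; the gripper's body (76 mm by 85 mm) begins 54 mm behind the grasp point. The pads swing forward as they close: fully open they stand 13 mm farther back than shut.
Start: joints at [1.238, 0.32, 1.565, -0, 1.257, -0.02], TCP at [0.177, 0.547, 0.231] pointing down, gripper open.
Joint ranges: [-3.11, 3.11], [-0.84, 2.01], [0.21, 2.61], [-1.34, 4.49], [0.05, 2.63], [-2.56, 2.56]. Speed limits (rad/s): [2.57, 2.57, 3.14, 3.14, 3.14, 3.14].

INTERFACE

Orientations are given as a 3x3 rotation matrix whose columns are the frame's x, y, z axes.
In Python, from plant import manip gives the robot as it stands. The module is installed in compiled form; this text tells all that it offers.
- The arm moves only by the tool move_arm, never from a script. Its argument "increments" is a list of rows, each a list of 3 entries, a list of its own where there are three numbers: the shift along the tool's x, y, z scaled (see below), then the turn, a rotation vector about the tool's x, y, z scaled (see below), then the gripper command: -1 is shut, 1 is fully open, values between are in proportion. A call has 1 to 8 rows; each row shifts and turns the pose as measured when the row begins, along the tool's axes as they then stand; what a row does not reach is not made up. The controller multiplies each number of a shift by 0.2 m and each number of a turn by pi rad. A row lasts 1/12 s, in which the tool goes at most 41.7 mm and 7.16 degrees, less where a joint would pass 70% of its speed; a pose out of reach is approached as far as the arm can. A call with a number of a shift or a turn outside -1 to 1 is refused whole. A call with a gripper value outside its range is refused whole. The fingers move at their own pace and stop on an object; "newtons" is the grip in N (left out, the last holds). Time passes only in rows, so rows that do not move let the fingers close. It gives the time, the measured TCP pose, the force and the opening at its end, in the units of the state.
- manip.state(): the state, without advancing time (a new reading comes with each control period).
- manip.get_image(name): name is "scene" or "top" or "wrist"; returns the picture (480x640x3 uint8, red, green, blue); there is no depth.
- manip.camera_model(name): a dict with "camera_matrix" (3x3 intrinsics, pixels), "k1" (the pictures are not rectified: a ray, as slopes to the right and down, at radius r is drawn at 1 + k1 r^2 times it, then the intrinsics apply), "rvec" (rotation vector, rad) and "tvec" (3), from world to camera coordinates, as OpenCV has them. Camera axes: x right, y down, z forward; pixel columns grow to the right and rows downward; lengths in m; the calibration is good to about 2 mm. A picture is of the moment at which its call begins: read the wrist's pose just before it. camera_model takes no time and is no camera call; for the wrist camera it gives the pose at the moment of the call.
- manip.job_done(): hands the job in, once; it reports no verdict.
The state is a dict: "t": time; "joints": joint angles; "qvel": joint speeds; "tau": joint torques, N m; "tcp_pos": TCP position; "orientation": TCP orientation; "ft_force": force on the tool from outside, world axes, zero at the start; "moment": the same for the moment, N m; "opening": opening from 0.0 (shut) to 1.0 (fully open).
Only numpy, scipy, OpenCV 4.12 (cv2) and the standard library are available. Lean on these libraries where they do the work, as an engineer would, in place of code of your own. Each camera call takes 0.05 s, during which the arm holds its last target. There are 200 camera calls.

TASK

The white sample case on the cleanroom bench has been left open. With the fingertips, gently swing its lid all the way down, and only then push the sliding clip at its front fully across so that it covers the tongue of the lid. Push only: leave the case standing where it is, and do not disturb the sample carriers inside or the other things on the bench.

Things in the scene. Friction and masses are not known exactly. Their poses are not given: they have to be found in the camera images.
- case: White open-topped plastic case, 115 (x) by 200 (y) by 50 mm high, 5 mm walls, loose on the bench (about 0.9 kg in all, so it slides if pushed with more than a few newtons). Origin: centre of its underside. Its x axis points from the front (clip side) to the hinge side, y along its length, z up. A ledge stands out 35 mm from the front wall, top 40 mm above the bench, within 70 mm either side of the middle.
- hinge (a point): Middle of the lid's hinge line: in the case's frame at x = +57.5, y = 0, z = 50.5 mm. The hinge line runs along the case's y axis on the far long rim.
- lid_edge (a point): Middle of the lid's free edge, on its outer (upper when shut) face. The lid is a clear plate with a white border, 115 mm from hinge to free edge, 200 mm long, 6 mm thick; its top is 56.5 mm above the bench when shut. A tongue 28 mm wide, 4 mm thick stands out 18 mm from the free edge, its middle 8 mm to the +y side of this point.
- lid (a joint): Lid angle in rad: 0 shut flat on the case, about 1.57 upright, stop at 1.7. The stiff hinge holds the lid wherever it is left (about 1 to 2 N at the free edge moves it).
- clip (a joint): Travel of the sliding clip in m: 0 clear of the tongue, 0.036 fully across (end stop); it starts clear, and beyond about 0.013 it would block the tongue of a lid coming down. It moves towards the +y end of the case and stays where left (about 1.2 N of friction).
- clip_fin (a point): Centre of the top of the clip's upright grey thumb fin. The fin is 12 mm thick along the case's y, 22 mm along x, 26 mm tall; its top is 90 mm and its foot 64 mm above the bench. It is carried by a clip 24 mm along y, 26 mm along x, which rides on the ledge. The fin stands 77.5 mm in front of the case's centre (x = -77.5 mm in the case's frame), at y = -33 mm + the travel.
- carrier_a: Round white sample carrier, 38 mm across, 11 mm high, loose inside the case; origin at the centre of its underside.
- carrier_b: A second such carrier inside the case.
- jar: White capped jar, 56 mm across, 75 mm high, beside the case's -y end; origin at the centre of its underside.
- tray: Clear open compartment tray without lid, 130 by 170 by 28 mm, elsewhere on the bench; origin at the centre of its underside.
- tweezers: Dark tweezers about 125 mm long, lying flat in front of the case; origin about the middle, on the bench.
- dish: Round white disc carrier with a chip, 52 mm across, 14 mm high, lying in front of the case; origin at the centre of its underside.
- tape: Brown ring (tape core), 84 mm across, 18 mm high, beyond the case; origin at the centre of its underside.
- cup: Clear cup, 60 mm across, 60 mm high, beyond the case; origin at the centre of its underside.
There are look-alikes about, which are no part of the job. What is shaped like the case but blue is not meant.

How it is judged:
On the way, in this order (a step that is already met when the one before it is completed fails the run):
1. the lid is down while the clip is still clear of it (value of joint lid below 0.04 rad and value of joint clip below 0.018 m), for 0.2 s.
2. the clip is fully across with the lid down (value of joint lid below 0.04 rad and value of joint clip above 0.032 m), for 0.2 s.
At the end, for the whole second after the job is handed in: Lid shut to within 0.04 rad (about 4 mm at its edge), clip within 4 mm of its end stop, case flat, at rest and within 30 mm of where it stood, both carriers lying on its floor (all of step 2 and distance of case from where it was at the start of the episode below 0.03 m and angle between case's own z axis and vertical below 0.05 rad and linear speed of case below 0.01 m/s and z of each of carrier_a, carrier_b in the frame of case below 0.012 m); the robot touches nothing.
It fails at once if the clip is pushed across before the lid is down (value of joint clip above 0.024 m and value of joint lid above 0.12 rad).
It fails at once if the case is lifted, tipped, or shoved along the bench by more than 30 mm (height (world z) of case above 0.012 m or angle between case's own z axis and vertical above 0.12 rad or distance of case from where it was at the start of the episode above 0.03 m).
It fails at once if the case is handled roughly: lid slammed (faster than 4 rad/s) or pressed with more than 40 N (velocity of joint lid below -4 rad/s or contact force between the fingers and case above 40 N).
It fails at once if a carrier in the case is lifted, or moved by more than 45 mm (height (world z) of any of carrier_a, carrier_b above 0.025 m or distance of any of carrier_a, carrier_b from where it was at the start of the episode above 0.045 m).
It fails at once if another thing on the bench is moved by more than 15 mm (distance of any of jar, tray, tweezers, dish, tape, cup from where it was at the start of the episode above 0.015 m).
It also fails if it takes over 51 s, if anything falls off the work surface, if the arm or the gripper's body presses on something with over 40 N, if the wrist force passes 120 N, or if a joint passes its speed limit or range.

## Working session

There is one attempt and no reset: what is moved stays moved. The work goes in short steps, Python scripts to look and compute and a tool call to move; the robot and the scene stay as the last step left them, time stands still between calls to the robot, and variables do not carry over. Pictures are saved under pics/ and viewed, about 8 in all and at most 12, crops included, and the job is handed in when it is done.

Besides the shell and the picture viewer there is one more tool, called as name(argument=value, ...), one argument or row to a line, values as JSON. move_arm: Moves the arm, as the interface text tells. Its arguments: {"type":"object","properties":{"increments":{"type":"array","items":{"type":"array"}},"newtons":{"type":"number"}},"required":["increments"]}

```bash
mkdir -p pics; cat > h.py <<'E'
import numpy as np, cv2
from plant import manip
def cam(n):
    m=manip.camera_model(n); return np.array(m["camera_matrix"]),m["k1"],cv2.Rodrigues(np.array(m["rvec"],float))[0],np.array(m["tvec"],float).ravel()
def ray(c,u,v):
    K,k,R,t=c; d=np.array([k,0,0,0,0],float)
    x,y=cv2.undistortPoints(np.array([[[u,v]]],float),K,d)[0,0]
    return -R.T@t, R.T@np.array([x,y,1])
def onz(c,u,v,z):
    o,d=ray(c,u,v); return o+d*(z-o[2])/d[2]
def proj(c,P):
    K,k,R,t=c
    return cv2.projectPoints(np.array(P,float).reshape(-1,3),cv2.Rodrigues(R)[0],t,K,np.array([k,0,0,0,0],float))[0][:,0]
E
python3 - <<'E'
from h import *
for n in("scene","top"):
    cv2.imwrite(f"pics/{n}0.png",manip.get_image(n)[:,:,::-1]); c=cam(n); print(n,c[0][0,0],c[1],ray(c,320,240))
s=manip.state(); print(s["t"],s["orientation"],s["ft_force"])
E
```

```text
scene 578.6825428034152 -0.0917365978205966 (array([ 1.20271368, -0.4712033 ,  0.99119013]), array([-0.55142148,  0.37158997, -0.74700777]))
top 564.6955199824382 0.0176622020436169 (array([ 0.37932043, -0.0085479 ,  1.32159986]), array([ 0.11376984, -0.01855223, -0.99333436]))
0.1 [[-9.51473960e-01  3.07728769e-01 -5.55235959e-04]
 [ 3.07729264e-01  9.51472749e-01 -1.51907713e-03]
 [ 6.08281500e-05 -1.61622468e-03 -9.99998692e-01]] [ 1.08833835  0.30849752 -0.22050894]
```

View pics/scene0.png

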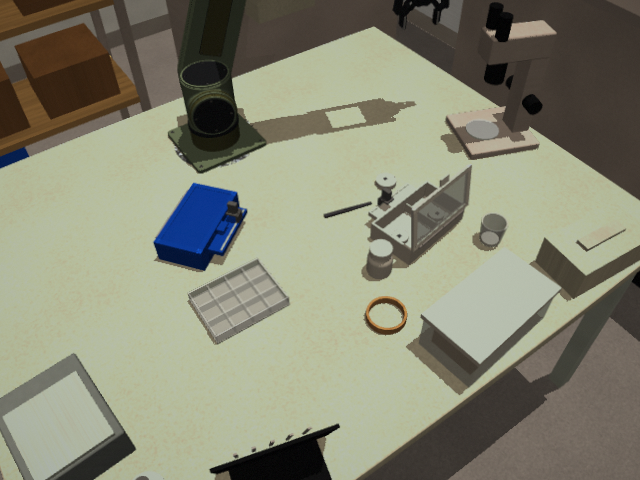

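View pics/top0.png

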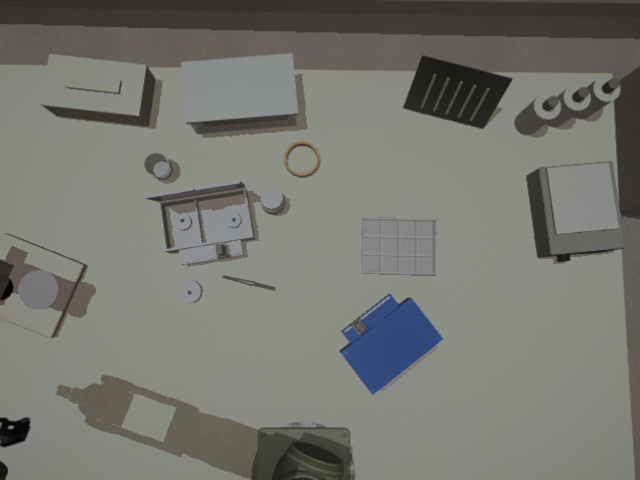

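The scene view shows the white case open at about (420,215), with its lid upright towards the far side. The top view shows the case at (207,220), clip ledge at (212,252) with the fin near (222,250), lid edge-on at (195,190), jar at (272,200), dish at (190,291) and tweezers at (248,283). I'll zoom in on the top view.

```bash
python3 - <<'E'
from h import *
im=cv2.imread("pics/top0.png")[170:310,135:300]
cv2.imwrite("pics/topc.png",cv2.resize(im,None,fx=4.2,fy=4.2,interpolation=cv2.INTER_CUBIC))
E
```

```text
(no output)
```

View pics/topc.png

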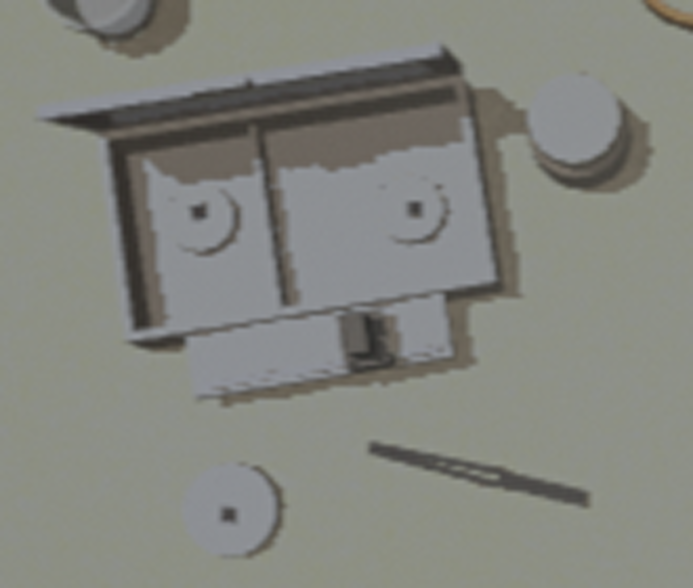

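The crop shows the front rim from (128,341) to (498,285), the hinge side from (107,138) to (470,80), the fin top at about (357,335), and the lid's free edge from (38,115) to (443,47).

```bash
cat > geo.py <<'E'
from h import *
c=cam("top"); P=lambda a,z: onz(c,a[0]/4.2+135,a[1]/4.2+170,z)
co=[P(a,.05) for a in((128,341),(498,285),(470,80),(107,138))]
for p in co: print("corner",p.round(4))
ctr=np.mean(co,0)
ey=co[0]-co[1]+co[3]-co[2]; yaw=np.arctan2(-ey[0],ey[1])
print("L",np.linalg.norm(co[0]-co[1]),np.linalg.norm(co[2]-co[3]),"W",np.linalg.norm(co[1]-co[2]),np.linalg.norm(co[0]-co[3]))
ex=np.array([np.cos(yaw),np.sin(yaw),0]); ey=np.array([-np.sin(yaw),np.cos(yaw),0])
O=np.array([ctr[0],ctr[1],0]); print("O",O,"yaw",yaw)
loc=lambda p:np.array([(p-O)@ex,(p-O)@ey,p[2]])
W=lambda x,y,z:O+x*ex+y*ey+np.array([0,0,z])
E
python3 - <<'E'
from geo import *
print("fin",loc(P((357,335),.09)),"expect -77.5 -33")
for n,a,z in(("jar",(577,118),.075),("dish",(232,510),.014),("twz1",(370,447),0.003),("twz2",(590,500),.003)): p=P(a,z);print(n,p.round(3),loc(p).round(3))
hx=.0575
# lid free edge: find angle from top view, with lateral ends y=+-.1
for th in np.arange(1.1,1.71,.1):
    for y in(.1,-.1):
        e=W(hx-.115*np.cos(th)+.006*np.sin(th),y,.0505+.115*np.sin(th)+.006*np.cos(th)); q=(proj(c,e)[0]-[135,170])*4.2
        print(round(th,2),y,q.round(0),proj(cam("scene"),e).round(0))
print(proj(cam("scene"),[W(-.0775,-.033,.09),W(-.0575,.1,.05),W(.0575,-.1,.05)]))
E
```

```text
corner [0.4969 0.3148 0.05  ]
corner [0.5286 0.118  0.05  ]
corner [0.6407 0.1354 0.05  ]
corner [0.6068 0.3301 0.05  ]
L 0.1993026761141706 0.19765576346268507 W 0.11344484153679102 0.1110410232837406
O [0.56826509 0.2245608  0.        ] yaw 0.16621519610600172
fin [-0.07638998 -0.02567291  0.09      ] expect -77.5 -33
jar [0.616 0.075 0.075] [ 0.022 -0.155  0.075]
dish [0.408 0.264 0.014] [-0.152  0.065  0.014]
twz1 [0.443 0.192 0.003] [-0.129 -0.012  0.003]
twz2 [0.415 0.07  0.003] [-0.177 -0.127  0.003]
1.1 0.1 [ 58. 189.] [[455. 159.]]
1.1 -0.1 [460. 127.] [[396. 204.]]
1.2 0.1 [ 53. 166.] [[459. 160.]]
1.2 -0.1 [456. 104.] [[400. 205.]]
1.3 0.1 [ 48. 143.] [[463. 161.]]
1.3 -0.1 [452.  81.] [[405. 207.]]
1.4 0.1 [ 44. 120.] [[468. 163.]]
1.4 -0.1 [448.  58.] [[409. 209.]]
1.5 0.1 [41. 97.] [[472. 165.]]
1.5 -0.1 [445.  35.] [[414. 212.]]
1.6 0.1 [38. 74.] [[477. 168.]]
1.6 -0.1 [442.  13.] [[418. 215.]]
1.7 0.1 [36. 52.] [[481. 171.]]
1.7 -0.1 [439.  -9.] [[422. 218.]]
[[383.37948973 190.43094726]
 [425.14463846 179.70933536]
 [408.63821553 250.00275408]]
```

move_arm(
  increments=[
    [[0,0,0],[0,0,-0.038],-1],
    [[0,0,0],[0,0,-0.038],-1],
    [[0,0,0],[0,0,-0.038],-1],
    [[0,0,0],[0,0,-0.038],-1],
    [[-0.14,-0.12,0],[0,0,0],-1],
    [[-0.14,-0.12,0],[0,0,0],-1],
    [[-0.14,-0.12,0],[0,0,0],-1],
    [[-0.14,-0.12,0],[0,0,0],-1],
  ],
  newtons=20,
)

```text
t: 0.77
tcp_pos: [0.3017, 0.4734, 0.226]
orientation: [[-0.98, -0.2, -0.007], [-0.2, 0.98, -0.007], [0.008, -0.006, -1.0]]
ft_force: [0.6, 1.6, 0.7]
opening: 0.001
```

```bash
cat > st.py <<'E'
import sys,io,contextlib
with contextlib.redirect_stdout(io.StringIO()):
    from geo import *
s=manip.state(); R=np.array(s["orientation"]); p=np.array(s["tcp_pos"])
yt=np.arctan2(-R[0,1],R[1,1]); print("t",round(s["t"],2),"local",loc(p).round(4),"yawerr(tool turn,pi)",round((yt-yaw)/np.pi,4),"tilt",R[:2,2].round(4),"F",np.array(s["ft_force"]).round(2),"open",s["opening"])
if len(sys.argv)>3:
    d=W(*map(float,sys.argv[1:4]))-p; print("incr total",(R.T@d/.2).round(3))
E
python3 st.py .115 0 .231
```

```text
t 0.77 local [-0.2217  0.2895  0.226 ] yawerr(tool turn,pi) 0.0113 tilt [-0.0066 -0.0072] F [0.6  1.64 0.73] open 0.0009109470331485744
incr total [-1.631 -1.507 -0.029]
```

move_arm(
  increments=[
    [[-0.14,-0.13,-0.01],[0,0,0.011],-1],
    [[-0.14,-0.13,-0.01],[0,0,0],-1],
    [[-0.14,-0.13,-0.01],[0,0,0],-1],
    [[-0.14,-0.13,0],[0,0,0],-1],
    [[-0.14,-0.13,0],[0,0,0],-1],
    [[-0.14,-0.13,0],[0,0,0],-1],
    [[-0.14,-0.13,0],[0,0,0],-1],
    [[-0.14,-0.13,0],[0,0,0],-1],
  ],
)

```text
t: 1.43
tcp_pos: [0.5673, 0.2959, 0.228]
orientation: [[-0.986, -0.166, -0.012], [-0.166, 0.986, -0.011], [0.014, -0.009, -1.0]]
ft_force: [-0.4, 1.2, -0.1]
opening: 0.001
```

```bash
python3 st.py .115 0 .231
```

```text
t 1.43 local [0.0109 0.0705 0.228 ] yawerr(tool turn,pi) 0.0003 tilt [-0.0122 -0.0107] F [-0.4   1.17 -0.05] open 0.0010666229081237944
incr total [-0.52  -0.353 -0.019]
```

move_arm(
  increments=[
    [[-0.13,-0.09,0],[0,0,0],-1],
    [[-0.13,-0.09,0],[0,0,0],-1],
    [[-0.13,-0.09,0],[0,0,0],-1],
    [[-0.12,-0.08,0],[0,0,0],-1],
    [[0,0,0],[0,0,0],-1],
  ],
)

```text
t: 1.85
tcp_pos: [0.6892, 0.2329, 0.2224]
orientation: [[-0.987, -0.158, -0.015], [-0.158, 0.987, -0.015], [0.017, -0.012, -1.0]]
ft_force: [-0.6, 0.1, -0.9]
opening: 0.004
```

```bash
python3 st.py .10 0 .14; python3 - <<'E'
from geo import *
w=cam("wrist"); cv2.imwrite("pics/w1.png",manip.get_image("wrist")[:,:,::-1])
print("cam",loc(ray(w,320,240)[0]))
for th in(1.35,1.45,1.55): print(th,proj(w,[W(hx-.115*np.cos(th)+.006*np.sin(th),y,.0505+.115*np.sin(th)+.006*np.cos(th)) for hx in(.0575,) for y in(.1,0,-.1)]).round(0).tolist())
print(proj(w,[W(-.0775,-.033,.09),W(-.0575,.1,.05),W(-.0575,-.1,.05)]).round().tolist())
E
```

```text
t 1.85 local [ 0.1206 -0.0117  0.2224] yawerr(tool turn,pi) -0.0023 tilt [-0.0152 -0.0149] F [-0.59  0.07 -0.94] open 0.003851869036451845
incr total [0.096 0.063 0.413]
corner [0.4969 0.3148 0.05  ]
corner [0.5286 0.118  0.05  ]
corner [0.6407 0.1354 0.05  ]
corner [0.6068 0.3301 0.05  ]
L 0.1993026761141706 0.19765576346268507 W 0.11344484153679102 0.1110410232837406
O [0.56826509 0.2245608  0.        ] yaw 0.16621519610600172
cam [ 0.04502768 -0.00905955  0.3665636 ]
1.35 [[517.0, 119.0], [335.0, 117.0], [153.0, 121.0]]
1.45 [[516.0, 140.0], [335.0, 139.0], [154.0, 142.0]]
1.55 [[513.0, 161.0], [335.0, 161.0], [156.0, 163.0]]
[[282.0, -55.0], [455.0, -2.0], [203.0, 0.0]]
```

View pics/w1.png

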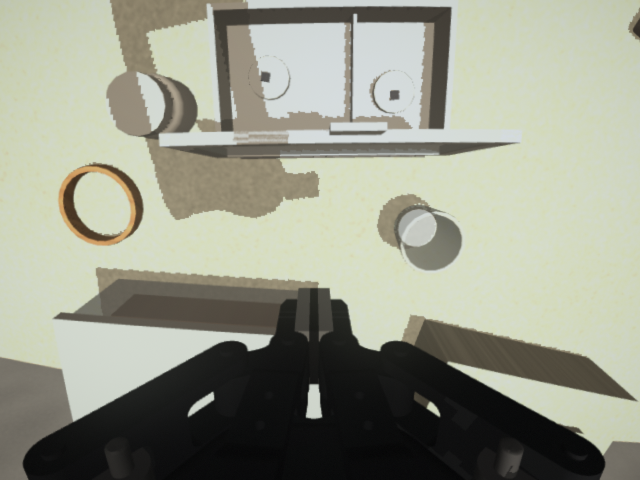

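The wrist view shows the lid's free edge from (160,143) to (521,138), so the lid angle is about 1.46 rad. The fingers are behind it and there is room to go down.

move_arm(
  increments=[
    [[0.03,0.02,0.13],[0,0,0],-1],
    [[0.03,0.02,0.13],[0,0,0],-1],
    [[0.04,0.02,0.09],[0,0,0],-1],
    [[0.04,0.0,0.0],[0,0,0],-1],
    [[0,0,0],[0,0,0],-1],
  ],
)

```text
t: 2.32
tcp_pos: [0.6517, 0.2423, 0.1486]
orientation: [[-0.987, -0.159, -0.022], [-0.158, 0.987, -0.013], [0.024, -0.009, -1.0]]
ft_force: [0.7, 0.4, 1.4]
opening: -0.001
```

```bash
python3 st.py .085 0 .145
```

```text
t 2.32 local [0.0852 0.0037 0.1486] yawerr(tool turn,pi) -0.0022 tilt [-0.022  -0.0131] F [0.7  0.42 1.4 ] open -0.0005079667331985478
incr total [ 0.    -0.018  0.018]
```

move_arm(
  increments=[
    [[0.06,-0.01,0.01],[0,0,0],-1],
    [[0.05,0,0.005],[0,0,0],-1],
    [[0.06,0,0.01],[0,0,0],-1],
    [[0.06,0,0.01],[0,0,0],-1],
    [[0.045,0,0.02],[0,0,0],-1],
    [[0.045,0,0.02],[0,0,0],-1],
    [[0,0,0],[0,0,0],-1],
  ],
)

```text
t: 2.9
tcp_pos: [0.5846, 0.2341, 0.1373]
orientation: [[-0.986, -0.164, -0.016], [-0.164, 0.986, -0.01], [0.017, -0.008, -1.0]]
ft_force: [-0.5, 0.1, -0.0]
opening: 0.001
```

```bash
python3 st.py .0066 0 .1228; python3 - <<'E'
from h import *
w=manip.get_image("scene")[140:290,330:530,::-1]; cv2.imwrite("pics/s2.png",cv2.resize(w,None,fx=3.5,fy=3.5,interpolation=cv2.INTER_CUBIC))
E
```

```text
t 2.9 local [0.0177 0.0067 0.1373] yawerr(tool turn,pi) -0.0003 tilt [-0.0158 -0.0104] F [-0.49  0.14 -0.04] open 0.000929979300124494
incr total [ 0.054 -0.033  0.074]
```

View pics/s2.png

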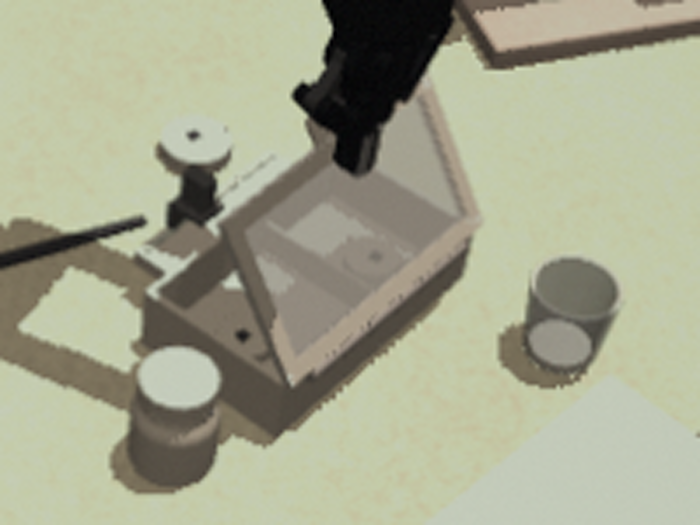

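The scene view shows the fingers pressing the lid down from behind, with the lid at about 60° and the case not shifted. I'll continue along the arc.

move_arm(
  increments=[
    [[0.036,-0.01,0.025],[0,0,0],-1],
    [[0.036,-0.01,0.028],[0,0,0],-1],
    [[0.034,0,0.036],[0,0,0],-1],
    [[0.034,0,0.037],[0,0,0],-1],
    [[0.027,0,0.042],[0,0,0],-1],
    [[0.027,0,0.042],[0,0,0],-1],
    [[0,0,0],[0,0,0],-1],
  ],
)

```text
t: 3.53
tcp_pos: [0.5493, 0.2259, 0.0971]
orientation: [[-0.986, -0.165, -0.005], [-0.165, 0.986, -0.006], [0.006, -0.005, -1.0]]
ft_force: [-0.4, 0.0, 0.4]
opening: -0.003
```

```bash
python3 st.py -.0283 0 .0762
```

```text
t 3.53 local [-0.0185  0.0044  0.0971] yawerr(tool turn,pi) 0.0 tilt [-0.0048 -0.0059] F [-0.43  0.    0.4 ] open -0.0027854942647124715
incr total [ 0.048 -0.022  0.105]
```

move_arm(
  increments=[
    [[0.02,0,0.04],[0,0,0],-1],
    [[0.02,0,0.04],[0,0,0],-1],
    [[0.012,0,0.04],[0,0,0],-1],
    [[0.008,0,0.035],[0,0,0],-1],
    [[0.003,0,0.025],[0,0,0],-1],
    [[0,0,0.015],[0,0,0],-1],
    [[0,0,0.01],[0,0,0],-1],
  ],
)

```text
t: 4.12
tcp_pos: [0.5373, 0.2241, 0.056]
orientation: [[-0.986, -0.165, -0.001], [-0.165, 0.986, -0.005], [0.002, -0.004, -1.0]]
ft_force: [-8.6, -3.6, 30.9]
opening: -0.0
```

```bash
python3 st.py -.0315 0 .0565
```

```text
t 4.12 local [-0.0307  0.0046  0.056 ] yawerr(tool turn,pi) -0.0 tilt [-0.0015 -0.0046] F [-8.59 -3.61 30.86] open -0.00036531498536558377
incr total [ 0.004 -0.023 -0.002]
```

The contact force is 31 N and the tip is at the shut height, so I'm backing off and then looking at the clip.

move_arm(
  increments=[
    [[0,0,-0.02],[0,0,0],-1],
    [[0,0,-0.1],[0,0,0],-1],
    [[0,-0.05,-0.15],[0,0,0],-1],
    [[-0.03,-0.06,-0.15],[0,0,0],-1],
    [[-0.05,-0.06,-0.15],[0,0,0],-1],
    [[0,0,-0.05],[0,0,0],-1],
    [[0,0,0],[0,0,0],-1],
  ],
)

```text
t: 4.7
tcp_pos: [0.5593, 0.1927, 0.1842]
orientation: [[-0.986, -0.166, -0.005], [-0.166, 0.986, -0.006], [0.006, -0.005, -1.0]]
ft_force: [-1.5, -0.1, -1.0]
opening: -0.0
```

```bash
python3 st.py -.0775 -.09 .17; python3 - <<'E'
from geo import *
w=cam("wrist"); cv2.imwrite("pics/w2.png",manip.get_image("wrist")[:,:,::-1])
print("fin",proj(w,[W(-.0775,-.033,.09)]),"lidcorners",proj(w,[W(-.0575,.1,.0565),W(-.0575,-.1,.0565)]).round().tolist())
E
```

```text
t 4.7 local [-0.0142 -0.0299  0.1842] yawerr(tool turn,pi) 0.0003 tilt [-0.0048 -0.0061] F [-1.46 -0.08 -1.02] open -0.0003279686279917169
incr total [ 0.317 -0.3    0.074]
corner [0.4969 0.3148 0.05  ]
corner [0.5286 0.118  0.05  ]
corner [0.6407 0.1354 0.05  ]
corner [0.6068 0.3301 0.05  ]
L 0.1993026761141706 0.19765576346268507 W 0.11344484153679102 0.1110410232837406
O [0.56826509 0.2245608  0.        ] yaw 0.16621519610600172
fin [[309.06591189 148.50982068]] lidcorners [[485.0, 174.0], [221.0, 173.0]]
```

View pics/w2.png

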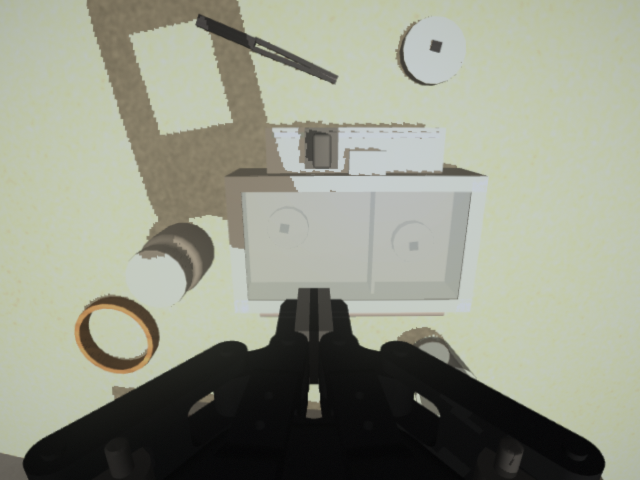

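The lid is shut. In the wrist view its corners are at (226,172) and (488,178), the fin top is at about (323,150), clear of the tongue at (367,160), and the carriers are undisturbed. The fin is at local (-0.077, -0.025), so I'm going down on its -y side.

move_arm(
  increments=[
    [[0.105,-0.095,0.0],[0,0,0],-1],
    [[0.105,-0.095,0.0],[0,0,0],-1],
    [[0.1,-0.09,0.05],[0,0,0],-1],
    [[0,0,0.13],[0,0,0],-1],
    [[0,0,0.13],[0,0,0],-1],
    [[0,0,0.1],[0,0,0],-1],
    [[0,0,0],[0,0,0],-1],
  ],
)

```text
t: 5.33
tcp_pos: [0.4992, 0.1244, 0.0914]
orientation: [[-0.985, -0.169, -0.015], [-0.169, 0.986, -0.008], [0.016, -0.006, -1.0]]
ft_force: [0.4, -0.8, -0.6]
opening: 0.002
```

```bash
python3 st.py -.0775 -.06 .076
```

```text
t 5.33 local [-0.0847 -0.0874  0.0914] yawerr(tool turn,pi) 0.0013 tilt [-0.0149 -0.0083] F [ 0.43 -0.75 -0.64] open 0.0021381851929425343
incr total [-0.038  0.137  0.075]
```

move_arm(
  increments=[
    [[-0.02,0.03,0.05],[0,0,0],-1],
    [[-0.01,0.04,0.02],[0,0,0],-1],
    [[-0.005,0.04,0],[0,0,0],-1],
    [[0,0.03,0],[0,0,0],-1],
    [[0,0,0],[0,0,0],-1],
  ],
)

```text
t: 5.75
tcp_pos: [0.501, 0.1571, 0.0748]
orientation: [[-0.985, -0.17, -0.018], [-0.17, 0.985, -0.008], [0.019, -0.005, -1.0]]
ft_force: [0.1, 0.8, 0.5]
opening: -0.0
```

```bash
python3 st.py -.0775 -.014 .076
```

```text
t 5.75 local [-0.0775 -0.0554  0.0748] yawerr(tool turn,pi) 0.0015 tilt [-0.0177 -0.0083] F [0.05 0.76 0.54] open -0.00044700400432937673
incr total [-0.001  0.207 -0.007]
```

Now pushing the fin in small steps, stopping short of the end.

move_arm(
  increments=[
    [[0,0.03,0],[0,0,0],-1],
    [[0,0.03,0],[0,0,0],-1],
    [[0,0.03,0],[0,0,0],-1],
    [[0,0.03,0],[0,0,0],-1],
    [[0,0.03,0],[0,0,0],-1],
    [[0,0.02,0],[0,0,0],-1],
    [[0,0,0],[0,0,0],-1],
  ],
)

```text
t: 6.33
tcp_pos: [0.4956, 0.1949, 0.0769]
orientation: [[-0.985, -0.173, -0.013], [-0.173, 0.985, -0.009], [0.014, -0.006, -1.0]]
ft_force: [1.7, -2.1, -0.6]
opening: -0.002
```

```bash
python3 st.py -.0775 -.014 .076
```

```text
t 6.33 local [-0.0765 -0.0173  0.0769] yawerr(tool turn,pi) 0.0024 tilt [-0.013  -0.0088] F [ 1.73 -2.06 -0.57] open -0.001992074821483329
incr total [0.005 0.016 0.005]
```

move_arm(
  increments=[
    [[0,0.01,0],[0,0,0],-1],
    [[0,0.01,0],[0,0,0],-1],
    [[0,0,0],[0,0,0],-1],
  ],
)

```text
t: 6.58
tcp_pos: [0.4949, 0.1989, 0.077]
orientation: [[-0.985, -0.173, -0.013], [-0.173, 0.985, -0.01], [0.014, -0.007, -1.0]]
ft_force: [0.2, -0.3, -0.6]
opening: 0.002
```

```bash
python3 st.py -.0775 -.014 .076
```

```text
t 6.58 local [-0.0766 -0.0132  0.077 ] yawerr(tool turn,pi) 0.0025 tilt [-0.0129 -0.0096] F [ 0.24 -0.27 -0.57] open 0.0019041148349977866
incr total [ 0.004 -0.004  0.005]
```

move_arm(
  increments=[
    [[0,0.01,0],[0,0,0],-1],
    [[0,0.007,0],[0,0,0],-1],
  ],
)

```text
t: 6.75
tcp_pos: [0.4943, 0.2016, 0.077]
orientation: [[-0.985, -0.173, -0.013], [-0.173, 0.985, -0.011], [0.015, -0.008, -1.0]]
ft_force: [1.0, -2.4, -0.2]
opening: -0.001
```

```bash
python3 st.py; python3 - <<'E'
from h import *
cv2.imwrite("pics/w3.png",manip.get_image("top")[170:310,135:300,::-1].repeat(4,0).repeat(4,1))
E
```

```text
t 6.75 local [-0.0767 -0.0105  0.077 ] yawerr(tool turn,pi) 0.0024 tilt [-0.0131 -0.0107] F [ 0.95 -2.44 -0.22] open -0.0005649372234742474
```

View pics/w3.png

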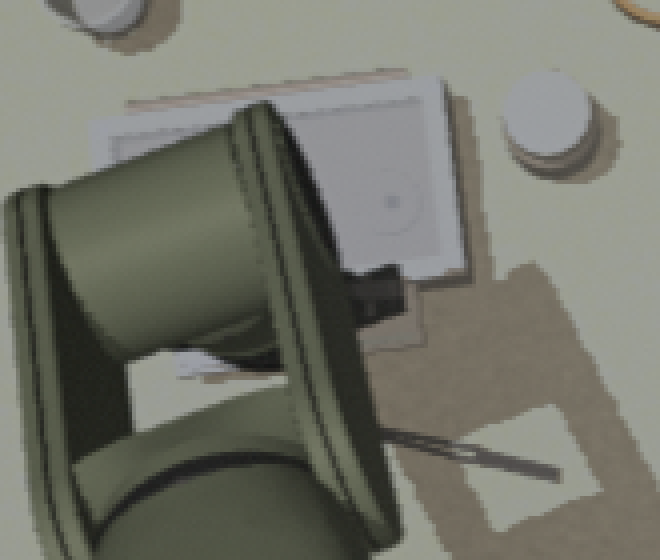

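The arm hides the fin in the top view, but the lid and case (right corner near (465,275)) look unmoved. Creeping further and then checking with the wrist camera.

move_arm(
  increments=[
    [[0,0.008,0],[0,0,0],-1],
    [[0,0,0],[0,0,0],-1],
  ],
)

```text
t: 6.97
tcp_pos: [0.494, 0.2032, 0.077]
orientation: [[-0.985, -0.173, -0.013], [-0.172, 0.985, -0.011], [0.015, -0.008, -1.0]]
ft_force: [-0.6, -1.2, 0.5]
opening: 0.0
```

```bash
python3 st.py;  python3 - <<'E'
from geo import *
w=cam("wrist"); cv2.imwrite("pics/w4.png",manip.get_image("wrist")[:,:,::-1])
for y in(0,.005,.01,.015): print(y,proj(w,[W(-.0775,y,.09)]).round())
print("lidcorners",proj(w,[W(-.0575,.1,.0565),W(-.0575,-.1,.0565)]).round().tolist())
E
```

```text
t 6.97 local [-0.0768 -0.0088  0.077 ] yawerr(tool turn,pi) 0.0023 tilt [-0.0132 -0.0107] F [-0.64 -1.21  0.49] open 0.00047351170099439645
corner [0.4969 0.3148 0.05  ]
corner [0.5286 0.118  0.05  ]
corner [0.6407 0.1354 0.05  ]
corner [0.6068 0.3301 0.05  ]
L 0.1993026761141706 0.19765576346268507 W 0.11344484153679102 0.1110410232837406
O [0.56826509 0.2245608  0.        ] yaw 0.16621519610600172
0 [[334. 321.]]
0.005 [[346. 321.]]
0.01 [[358. 321.]]
0.015 [[370. 321.]]
lidcorners [[519.0, 322.0], [140.0, 319.0]]
```

View pics/w4.png

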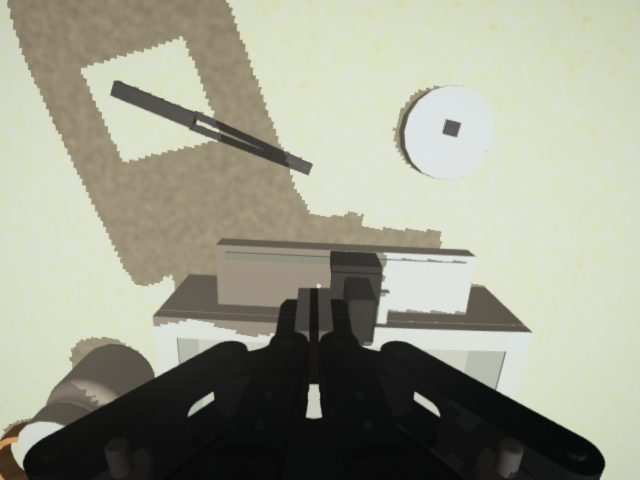

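In the wrist view the ledge front spans columns 218 to 474 and the clip 331 to 381. After scaling for height, the clip is 3 mm to +y of the middle, which is its end stop. One small confirming push, then I'll withdraw.

move_arm(
  increments=[
    [[0,0.012,0],[0,0,0],-1],
  ],
)

```text
t: 7.1
tcp_pos: [0.4936, 0.2052, 0.077]
orientation: [[-0.985, -0.172, -0.013], [-0.172, 0.985, -0.011], [0.015, -0.009, -1.0]]
ft_force: [1.1, -3.9, 0.2]
opening: 0.003
```

move_arm(
  increments=[
    [[0,0.012,0],[0,0,0],-1],
  ],
)

```text
t: 7.18
tcp_pos: [0.4932, 0.2076, 0.077]
orientation: [[-0.985, -0.172, -0.013], [-0.172, 0.985, -0.011], [0.015, -0.009, -1.0]]
ft_force: [0.4, -3.0, 0.5]
opening: -0.001
```

move_arm(
  increments=[
    [[0,-0.03,0],[0,0,0],-1],
    [[0,-0.05,0],[0,0,0],-1],
    [[0,-0.1,-0.03],[0,0,0],-1],
    [[0,0,-0.15],[0,0,0],-1],
    [[-0.05,0.05,-0.15],[0,0,0],-1],
    [[-0.13,0.1,-0.15],[0,0,0],-1],
    [[-0.13,0.05,-0.1],[0,0,0],-1],
    [[0,0,0],[0,0,0],-1],
  ],
)

```text
t: 7.85
tcp_pos: [0.5551, 0.2207, 0.1948]
orientation: [[-0.985, -0.169, -0.019], [-0.169, 0.986, -0.007], [0.02, -0.004, -1.0]]
ft_force: [1.1, -0.2, -0.1]
opening: 0.003
```

```bash
python3 st.py;  python3 - <<'E'
from geo import *
w=cam("wrist"); cv2.imwrite("pics/w5.png",manip.get_image("wrist")[:,:,::-1])
for y in(0,.005,.01,.015): print(y,proj(w,[W(-.0775,y,.09)]).round())
print("lidcorners",proj(w,[W(-.0575,.1,.0565),W(-.0575,-.1,.0565)]).round().tolist())
E
```

```text
t 7.85 local [-0.0136 -0.0017  0.1948] yawerr(tool turn,pi) 0.0012 tilt [-0.0189 -0.007 ] F [ 1.06 -0.22 -0.07] open 0.00291983418106739
corner [0.4969 0.3148 0.05  ]
corner [0.5286 0.118  0.05  ]
corner [0.6407 0.1354 0.05  ]
corner [0.6068 0.3301 0.05  ]
L 0.1993026761141706 0.19765576346268507 W 0.11344484153679102 0.1110410232837406
O [0.56826509 0.2245608  0.        ] yaw 0.16621519610600172
0 [[316. 149.]]
0.005 [[324. 149.]]
0.01 [[331. 149.]]
0.015 [[338. 149.]]
lidcorners [[443.0, 174.0], [189.0, 173.0]]
```

View pics/w5.png

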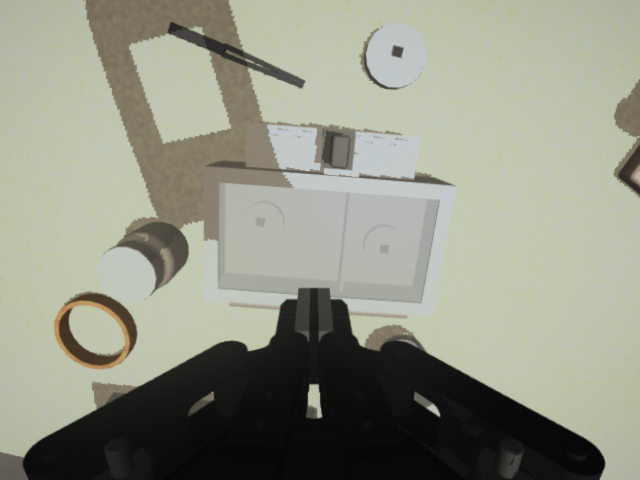

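The tongue is now covered by the clip, with the fin at (342,150). The lid lies flat and the case has shifted only about 7 mm. The carriers, jar, dish and tweezers look undisturbed, and the arm is clear, so I'm handing in.

```bash
python3 -c "
from plant import manip; print(manip.job_done())"
```

```text
the job is handed in; nothing more can be done
None
```

I swung the lid down from behind with the shut fingers, then pushed the clip's fin across to its end stop. I withdrew and handed the job in at about 8 s of the 51 s allowed; no verdict was reported.

**Last checks:**
- **Lid and clip:** the last wrist image shows the lid flat and the clip over the tongue. In the final confirming pushes the force rose to about 3–4 N and the case began to slide, as expected at the end stop.
- **Bench and carriers:** the carriers, jar, tape ring, tweezers and dish looked undisturbed. The cup was mostly hidden by the gripper and the tray was out of view in that last image. The arm was clear of everything.

**Where it was less clean or did not agree:**
- **Lid pressing force:** pressing the lid shut peaked at about 32 N at the wrist at the end of the move, closer to the 40 N limit than I wanted. I only read force at the end of each move, so a higher momentary peak can't be ruled out.
- **Case shift:** the case slid roughly 7 mm towards +y and turned slightly while the clip was pushed, against a 30 mm limit.
- **Clip position:** my estimates of the fin against the case disagreed by up to about 5 mm from the expected values. I therefore confirmed the end stop by the rise in force, and by comparing the clip with the ledge in an image, which put it 3 mm to +y as expected.

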